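# Draw the long ruler out from under the small sliding drawer and hold it clear

## Robot

A 7-joint arm with a two-finger parallel gripper is mounted at the origin on the work surface. World frame = base frame: x ahead of the robot, y to its left, z up, the work surface at z = 0. Lengths are in mm, angles in degrees, forces in N, time in s.
With the tool pointing down it reaches from about 425 to 825 mm from the base axis. Payload 3.6 kg.
Tool frame: the origin (TCP) lies between the finger pads; the fingertips stand 19 mm ahead of it and the grasp point (between the pads) is the TCP; z points along the fingers, y is the line along which they close (so a half turn about z gives the same grasp; the last joint's range is limited). The gripper opens to 85 mm and grips with 20 to 120 N. Pads are 22 mm wide; open, the fingers measure 114 mm over their backs; the gripper's body (76 mm by 85 mm) begins 54 mm behind the grasp point. The pads swing forward as they close: fully open they stand 13 mm farther back than shut.
Start: joints at [68.669, 35.231, -0.722, 81.555, 0.464, 63.22, -2.315], TCP at [220.327, -611.49, 250.297] pointing down, gripper open.
Joint ranges: [-178.69, 178.69], [-17.37, 117.87], [-77.05, 75.6], [15.02, 138.74], [-78.02, 258.01], [0.78, 113.62], [-162.83, 162.83]. Speed limits (degrees/s): [159.86, 159.86, 180, 180, 180, 180, 180].

## Interface

Orientations are given as [roll, pitch, yaw] about the fixed x, y, z axes, in that order (R = Rz(yaw) Ry(pitch) Rx(roll)).
In Python, from bench import env, imaging, models gives the robot as it stands. The module is installed in compiled form; this text tells all that it offers.
- The arm moves only by the shell command python3 -m creep 'ROWS' [FORCE]. ROWS is text: rows parted by semicolons, each of 7 numbers parted by spaces: the shift along the tool's x, y, z in cm, then the turn, a rotation vector about the tool's x, y, z in rad, then the closure, from -1 (fully open) to 1 (shut), so that 0 is half open. A call has 1 to 10 rows; each row is the pose to reach, as a shift and turn from the pose commanded when the call began, along the tool's axes at that moment; what a row does not reach only later rows make up. A row lasts 1/10 s, in which the tool goes at most 50 mm and 8.59 degrees, less where a joint would pass 70% of its speed; a pose out of reach is approached as far as the arm can. A call with a gripper value outside its range is refused whole. The fingers move at their own pace and stop on an object; FORCE is the grip in N (left out, the last holds). Time passes only in rows, so rows that repeat a pose let the fingers close. It gives the time, the measured TCP pose, the force, the opening and the grip force at its end, in the units of the state.
- env.state(): the state, without advancing time (a new reading comes with each control period).
- imaging.camera(name): name is "scene" or "top"; returns a dict with "image" (400x640x3 uint8, blue, green, red), "fx", "fy", "cx", "cy" (pixels), "pose" (4x4, takes a point from camera to world coordinates). Camera axes: x right, y up, looking along -z (the intrinsics and any distortion apply to the point x, -y, -z); pixel columns grow to the right and rows downward; lengths in mm; the calibration is good to about 2 mm. A picture is of the moment at which its call begins. There is no depth.
- env.hand_in(): hands the job in; it is judged then, once.
Trained networks look in a picture, given as the dict that the camera call returned (one of the last four; its "shot" number tells which), for a name from the list of things; names that differ only in an ending like _2 or _b are one class to them, and where a whole thing is asked for, a point or a joint stands for the part that bears it (a point fixed in the world has none). Each returns a list of dicts, best first, with "score" (0 to 1); they miss things now and then, are a little off and sometimes report something else, mostly with a low value. They report only what shows in the picture. A call takes as long as a camera call.
- models.boxes_of(picture, query): "position" ([x, y, z] in mm, in world coordinates, good to about 4 mm: the middle of the surface that is visible of it).
The state is a dict: "clock": time; "q": joint angles; "joint_velocities": joint speeds; "effort": joint torques, N m; "tool_pos": TCP position; "eef_rot": TCP orientation; "ft_force": force on the tool from outside, world axes, zero at the start; "moment": the same for the moment, N m; "gripper_width": finger opening in mm; "finger_force": force on a finger pad.
Only numpy, scipy, OpenCV 4.12 (cv2) and the standard library are available. Lean on these libraries where they do the work, as an engineer would, in place of code of your own. Each camera call takes 0.05 s, during which the arm holds its last target. There are 200 camera calls.

## Task

The 300 mm safety ruler lies on the bottom of the oak drawer's back bay, partly under the small drawer that slides on the runners above it. Slide the small drawer all the way to the robot's left, against its stop, and leave it there; then grip the ruler, tilt its free right-hand end up and draw it out diagonally through the opening, without disturbing the other things in the drawer or on the desk. Finish still holding the ruler in the gripper, level and at least 5 cm above the drawer's rim: do not put it down or let go.

Things in the scene. Friction and masses are not known exactly. Their poses are not given: they have to be found in the camera images.
- drawer: Large oak desk drawer, fixed on the desk, 328 (x) x 380 (y) mm; front panel (103 mm high, 18 thick, 410 wide, two brass pulls) towards the robot. Origin: centre of its underside, at desk height; x from front panel to back wall, y to the robot's left, z up. Other walls 10 mm thick, rim at z = 95 mm. A divider at x = -26 to -16 mm parts a front bay of small things from the back bay.
- bay_floor (a point): Middle of the back bay, on the veneered base (drawer frame 69, 0, 10 mm; axes as the drawer's). The bay is 170 mm wide (x) and 360 mm long (y) inside, its rim 85 mm above this point. A wooden runner 10 mm wide lines each long side, 46 to 58 mm above the base: 150 mm is free between the runners.
- opening (a point): Centre of the opening that is left right of the small drawer once that is at its left stop: 210 mm long in y (drawer frame y = -180 to +30 mm), at rim height (drawer frame 69, -75, 95 mm); axes as the drawer's.
- till (a joint): Slide of the small oak drawer along the drawer's y, m: 0 = at the right end of the back bay, 0.21 = against its left stop. About 2 N of friction; stays where left. It spans the bay, is 150 mm long in y; underside 68 mm, rim 93 mm above the desk, so 58 mm is free above the base under it. Two pencils and an eraser are fixed in it, over 45 mm from the tab.
- till_tab (a point): Top centre of the small drawer's raised grip tab, an upright oak plate 60 (x) x 10 (y) mm in the middle of its right-hand end wall (also 10 mm thick), top 116 mm above the desk, 23 mm above the small drawer's rim; moves with it. Outer face of tab and end wall: 5 mm to the right (-y) of this point. Axes as the drawer's.
- ruler: Loose aluminium safety ruler, plate 300 x 40 x 4 mm, with a black rubber grip rib 290 long, 12 wide, 10 mm high along its middle (14 mm overall), 0.1 kg. Origin: centre of its underside; x along its length towards the hidden end, z up. Lies flat along the back bay within 6 degrees. With the small drawer fully left, 105 to 140 mm of it stay hidden, so it cannot be lifted flat.
- ruler_free_end (a point): Middle of the ruler's right-hand end edge, at its underside (ruler x = -150 mm): the end to tilt up.
- ruler_hidden_end (a point): Middle of the ruler's left-hand end edge, at its underside (ruler x = +150 mm): the end under the small drawer.
- usb_stick: Orange plastic USB stick, 57 x 18 x 9 mm, lying in the front bay; leave alone. Origin: its underside.
- coin_drive: Bronze coin-shaped drive, 32 mm across, 6 mm thick, in the front bay; leave alone. Origin: centre of its underside.
- card_reader: Black card reader, 62 x 48 x 13 mm, in the front bay; leave alone. Origin: centre of its underside.
- tumbler: Frosted glass tumbler, 72 mm across, 78 mm high, standing in the front bay; leave alone. Origin: centre of its underside.
- mouse: Grey computer mouse, 105 x 60 x 33 mm, on the desk left of the drawer; leave alone. Origin: centre of its underside.
- stapler: Red and black stapler, 135 x 36 x 42 mm, on the desk right of the drawer; leave alone. Origin: centre of its underside.
- note_block: Yellow note block, 76 x 76 x 35 mm, on the desk left of the drawer; leave alone. Origin: centre of its underside.

How it is judged:
By the outcome, as a careful person would: the job done as asked, in the order asked, and still so for the second after the job is handed in, while the arm keeps its last pose, push and grip.
It also fails if it takes over 51 s, if anything falls off the work surface, if the arm or the gripper's body presses on something with over 40 N, if the wrist force passes 120 N, or if a joint passes its speed limit or range.

## Working session

There is one attempt and no reset: what is moved stays moved. The work goes in short steps, Python scripts to look and compute and a shell command to move; the robot and the scene stay as the last step left them, time stands still between calls to the robot, and variables do not carry over. Pictures are saved under pics/ and viewed, at most 10 in all, crops included, and the job is handed in when it is done.

```bash
mkdir -p pics; cat > h.py <<'E'
from bench import env, imaging, models
import numpy as np, cv2
from scipy.spatial.transform import Rotation as R
def save(c,n): cv2.imwrite('pics/'+n+'.png',c['image'])
def ray(c,u,v):
    d=np.array([(u-c['cx'])/c['fx'],-(v-c['cy'])/c['fy'],-1.]); P=np.array(c['pose'])
    return P[:3,3],P[:3,:3]@d
def atz(c,u,v,z):
    o,d=ray(c,u,v); return o+d*(z-o[2])/d[2]
def proj(c,p):
    P=np.array(c['pose']); q=P[:3,:3].T@(np.array(p)-P[:3,3]); return c['cx']+c['fx']*q[0]/-q[2], c['cy']-c['fy']*q[1]/-q[2]
def st():
    s=env.state(); print(s['clock'],np.round(s['tool_pos'],1),np.round(s['eef_rot'],1),np.round(s['q'],1),np.round(s['ft_force'],1),s['gripper_width'],s['finger_force'])
E
python3 - <<'E'
from h import *
st()
for n in('top','scene'):
    c=imaging.camera(n); save(c,n+'0'); print(n,[k for k in c],c['fx'],c['cx'],c['cy'],np.round(c['pose'],3).tolist())
    for q in('drawer','till','till_tab','ruler','ruler_free_end','tumbler','stapler','mouse'):
        print(q,[(np.round(d['position'],0).tolist(),round(d['score'],2)) for d in models.boxes_of(c,q)[:2]])
E
```

```text
0.0 [ 220.1 -610.8  249.2] [-179.9    0.    19.8] [68.7 35.3 -0.7 81.6  0.5 63.2 -2.3] [ 0.1  0.9 -0.5] 85.34281649765948 0.0
top ['image', 'fx', 'fy', 'cx', 'cy', 'pose', 'shot'] 433.4283305836192 321.9543650200881 196.0051777827223 [[-0.027, 0.982, -0.187, 274.092], [-0.999, -0.023, 0.027, 31.703], [0.022, 0.188, 0.982, 1373.687], [0.0, 0.0, 0.0, 1.0]]
drawer [([475.0, 13.0, 60.0], 0.63), ([527.0, 126.0, 14.0], 0.53)]
till [([547.0, 9.0, 75.0], 0.7)]
till_tab [([549.0, 10.0, 70.0], 0.83), ([598.0, -455.0, 40.0], 0.42)]
ruler [([524.0, 130.0, 17.0], 0.72), ([475.0, 18.0, 56.0], 0.41)]
ruler_free_end [([528.0, 128.0, 16.0], 0.96)]
tumbler [([417.0, -125.0, 33.0], 0.77), ([524.0, 130.0, 12.0], 0.2)]
stapler [([600.0, -454.0, 40.0], 0.92)]
mouse [([402.0, 470.0, 32.0], 0.96), ([369.0, 135.0, 19.0], 0.4)]
scene ['image', 'fx', 'fy', 'cx', 'cy', 'pose', 'shot'] 432.76716814140485 325.2430357662945 197.49693829515886 [[0.39, -0.621, 0.68, 1528.171], [0.921, 0.264, -0.287, -409.289], [-0.001, 0.739, 0.674, 1100.682], [0.0, 0.0, 0.0, 1.0]]
drawer [([494.0, 5.0, 74.0], 0.77)]
till [([546.0, 6.0, 72.0], 0.85)]
till_tab [([546.0, 9.0, 74.0], 0.62)]
ruler [([553.0, -44.0, 9.0], 0.86)]
ruler_free_end [([550.0, -43.0, 11.0], 0.66)]
tumbler [([395.0, -119.0, 73.0], 0.87)]
stapler [([621.0, -460.0, 38.0], 0.78)]
mouse [([426.0, 458.0, 30.0], 0.65)]
```

```bash
python3 - <<'E'
import cv2
for n,(x0,y0,x1,y1) in {'top':(200,50,440,200),'scene':(170,100,470,325)}.items():
    i=cv2.imread(f'pics/{n}0.png')[y0:y1,x0:x1]; cv2.imwrite(f'pics/{n}0c.png',cv2.resize(i,(800,int(800*(y1-y0)/(x1-x0))),interpolation=cv2.INTER_CUBIC))
E
```

```text
(no output)
```

View pics/top0c.png

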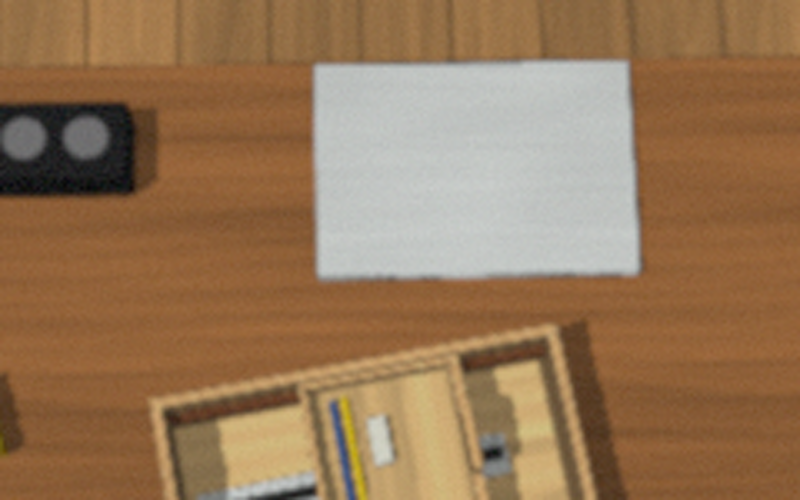

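View pics/scene0c.png

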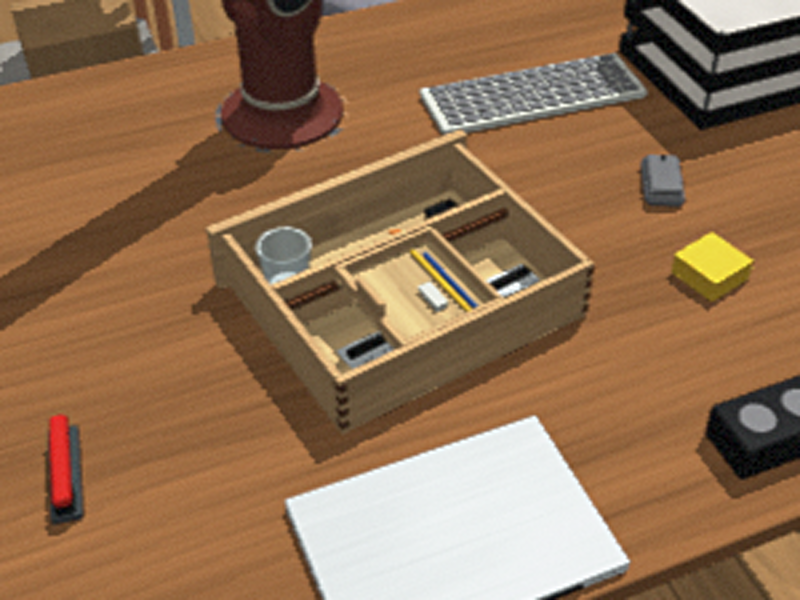

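The scene view shows the drawer rotated, with its rim corners at about crop px (232,238), (342,380), (592,262) and (460,140). The small drawer sits mid-slide, with the ruler visible on both sides of it. The top crop cut off the lower part of the drawer, so I'll re-crop it.

```bash
python3 - <<'E'
import cv2
i=cv2.imread('pics/top0.png')[135:285,220:420]; cv2.imwrite('pics/top0d.png',cv2.resize(i,(800,600),interpolation=cv2.INTER_CUBIC))
E
```

```text
(no output)
```

View pics/top0d.png

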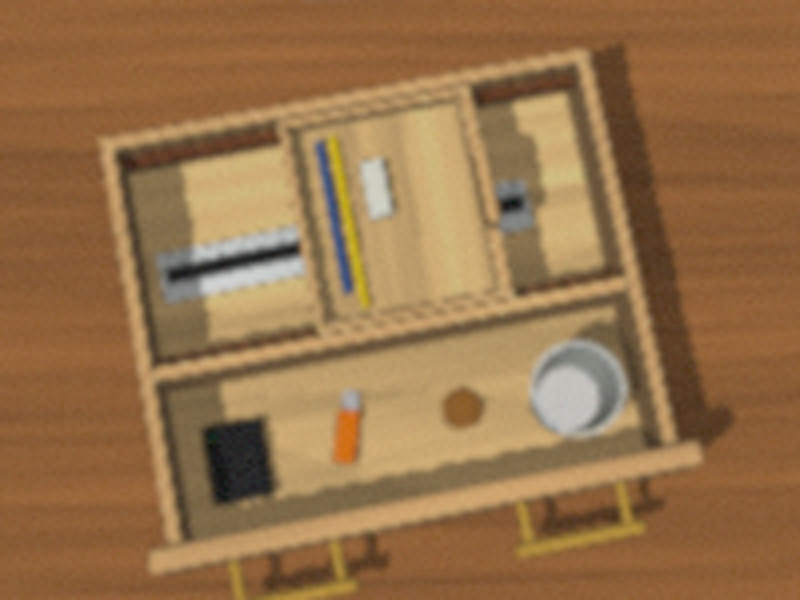

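The top crop shows the drawer with its back rim corners at crop (103,142) and (587,52). The tab is at about (490,203) and the ruler runs from (162,275) to (530,203). The coin, stick, reader and tumbler are all in the front bay.

```bash
cat >> h.py <<'E'
E
python3 - <<'E'
from h import *
from scipy.optimize import least_squares
t=imaging.camera('top'); s=imaging.camera('scene')
T=lambda u,v:(220+u/4,135+v/4); S=lambda u,v:(170+u*.375,100+v*.375)
# drawer-frame points: outer x range -164..164 ; front panel 18 thick
pts=[(t,T(103,142),(164,190,95)),(t,T(587,52),(164,-190,95)),(t,T(150,553),(-164,205,103)),(t,T(702,445),(-164,-205,103)),
(s,S(342,380),(164,-190,95)),(s,S(592,263),(164,190,95)),(s,S(210,230),(-164,-205,103)),(s,S(465,135),(-146,205,103))]
def W(p,d): 
    a=p[2]; return np.array([p[0]+d[0]*np.cos(a)-d[1]*np.sin(a),p[1]+d[0]*np.sin(a)+d[1]*np.cos(a),d[2]])
f=lambda p:np.concatenate([np.array(proj(c,W(p,d)))-uv for c,uv,d in pts])
r=least_squares(f,[480,0,-.2]); p=r.x; print(p,np.degrees(p[2]),np.round(r.fun.reshape(-1,2),1).tolist())
D=lambda w:np.array([(w[0]-p[0])*np.cos(p[2])+(w[1]-p[1])*np.sin(p[2]),-(w[0]-p[0])*np.sin(p[2])+(w[1]-p[1])*np.cos(p[2])])
for n,u,v,z in(('rulerL',162,275,14),('rulerR',530,203,14),('ribL',168,272,24),('ribR',523,203,24),('tillLtop',293,125,93),('tillRtop',465,93,93),('tab',487,203,116),('tab r',497,215,110)):
    w=atz(t,*T(u,v),z); print(n,w.round(1),D(w).round(1))
for n,u,v,z in (('rulerRs',344,360,14),('ribRs',347,355,24),('tabs',372,287,116)):
    w=atz(s,*S(u,v),z); print(n,w.round(1),D(w).round(1))
E
```

```text
[4.81089233e+02 1.51978022e+01 1.72375921e-01] 9.876412745731438 [[-1.8, -2.7], [-0.6, -3.3], [-0.1, 3.4], [0.2, 2.2], [-1.3, 1.5], [0.8, 0.1], [-2.2, -0.8], [0.6, -0.2]]
rulerL [512.5 190.2  14. ] [ 60.9 167. ]
rulerR [ 564.2 -104.6   14. ] [  61.3 -132.3]
ribL [513.  184.3  24. ] [ 60.5 161.1]
ribR [562.2 -98.   24. ] [  60.5 -125.4]
tillLtop [612.1  81.5  93. ] [140.5  42.8]
tillRtop [634.6 -50.4  93. ] [140.  -90.9]
tab [543.2 -62.4 116. ] [ 47.9 -87.1]
tab r [535.2 -70.  110. ] [ 38.7 -93.2]
rulerRs [ 571. -102.   14.] [  68.5 -130.8]
ribRs [573.2 -98.3  24. ] [  71.3 -127.6]
tabs [559.8 -56.4 116. ] [ 65.3 -84.1]
```

```bash
cat >> h.py <<'E'
from scipy.optimize import least_squares
T=lambda u,v:(220+u/4,135+v/4); S=lambda u,v:(170+u*.375,100+v*.375)
def W(p,d): 
    a=p[2]; return np.array([p[0]+d[0]*np.cos(a)-d[1]*np.sin(a),p[1]+d[0]*np.sin(a)+d[1]*np.cos(a),d[2]])
D=lambda p,w:np.array([(w[0]-p[0])*np.cos(p[2])+(w[1]-p[1])*np.sin(p[2]),-(w[0]-p[0])*np.sin(p[2])+(w[1]-p[1])*np.cos(p[2])])
E
python3 - <<'E'
from h import *
t=imaging.camera('top'); s=imaging.camera('scene')
pts=[(t,T(103,142),(164,190,95)),(t,T(587,52),(164,-190,95)),(t,T(153,573),(-164,205,103)),(t,T(704,465),(-164,-205,103)),
(s,S(342,380),(164,-190,95)),(s,S(592,263),(164,190,95)),(s,S(210,230),(-164,-205,103)),(s,S(465,135),(-146,205,103))]
f=lambda p:np.concatenate([np.array(proj(c,W(p,d)))-uv for c,uv,d in pts])
r=least_squares(f,[480,0,.2],loss='soft_l1'); p=r.x; print(p.tolist(),np.degrees(p[2]),np.round(f(p).reshape(-1,2),1).tolist())
for n,u,v,z in(('rulerL',162,275,14),('rulerR',530,203,14),('ribL',168,272,24),('ribR',523,203,24),('tillLtop',293,125,93),('tillRtop',465,93,93),('divider L',152,370,95),('divR',625,283,95)):
    w=atz(t,*T(u,v),z); print(n,w.round(1),D(p,w).round(1))
for n,u,v,z in (('rulerRs',344,360,14),('ribRs',347,355,24),('tabs',372,287,116)):
    w=atz(s,*S(u,v),z); print(n,w.round(1),D(p,w).round(1))
st()
E
```

```text
[475.1615640205204, 14.41065106938202, 0.16976850254332196] 9.72701868998833 [[-1.4, -1.0], [-0.1, -1.3], [-0.8, 0.4], [0.0, -0.6], [-2.4, 0.2], [-0.3, -0.7], [-2.8, -1.9], [-0.1, -0.9]]
rulerL [512.5 190.2  14. ] [ 66.5 167. ]
rulerR [ 564.2 -104.6   14. ] [  67.7 -132.4]
ribL [513.  184.3  24. ] [ 66.  161.1]
ribR [562.2 -98.   24. ] [  66.8 -125.5]
tillLtop [612.1  81.5  93. ] [146.3  43. ]
tillRtop [634.6 -50.4  93. ] [146.2 -90.8]
divider L [427.3 188.2  95. ] [-17.8 179.4]
divR [ 484.  -165.3   95. ] [ -21.7 -178.7]
rulerRs [ 571. -102.   14.] [  74.8 -130.9]
ribRs [573.2 -98.3  24. ] [  77.6 -127.6]
tabs [559.8 -56.4 116. ] [ 71.5 -84.1]
1.1 [ 220.3 -611.5  250.3] [180.   -0.   19.8] [68.7 35.2 -0.7 81.6  0.5 63.2 -2.3] [-0.  -0.6  0.4] 85.38341798641946 0.0
```

```bash
cat >> h.py <<'E'
p=np.array([475.16,14.41,np.radians(9.73)])
def tgt(d,tilt=0,yaw=90):
    """d: drawer-frame TCP; tilt deg: ruler's right end up (body leans left)"""
    w=W(p,d); R0=R.from_euler('xyz',[180,0,np.degrees(p[2])+yaw],degrees=True)
    ax=np.array([np.cos(p[2]),np.sin(p[2]),0]); Rt=R.from_rotvec(-np.radians(tilt)*ax)*R0
    s=env.state(); Rc=R.from_euler('xyz',s['eef_rot'],degrees=True)
    sh=Rc.inv().apply(w-np.array(s['tool_pos']))/10; rv=(Rc.inv()*Rt).as_rotvec()
    print('row',sh.round(2),rv.round(3))
def where(): 
    s=env.state(); print('drawer',D(p,s['tool_pos']).round(1),round(s['tool_pos'][2],1)); st()
E
python3 -c "
from h import *
tgt((69,-140,250));tgt((69,-140,107))"
```

```text
row [ 4.953e+01 -3.526e+01  3.000e-02] [ 0.    -0.    -1.395]
row [ 49.53 -35.26  14.33] [ 0.    -0.    -1.395]
```

```bash
R="49.5 -35.3 0 0 0 -1.395 1"; python3 -m creep '49.5 -35.3 0 0 0 -1.395 1;49.5 -35.3 0 0 0 -1.395 1;49.5 -35.3 0 0 0 -1.395 1;49.5 -35.3 0 0 0 -1.395 1;49.5 -35.3 0 0 0 -1.395 1;49.5 -35.3 0 0 0 -1.395 1;49.5 -35.3 0 0 0 -1.395 1;49.5 -35.3 0 0 0 -1.395 1;49.5 -35.3 0 0 0 -1.395 1;49.5 -35.3 0 0 0 -1.395 1' 40; python3 -c "
from h import *
where();tgt((69,-140,250));tgt((69,-140,130))"
```

```text
clock: 2.1
tool_pos: [505.8, -199.0, 250.6]
eef_rot: [180.0, 0.0, 99.9]
ft_force: [0.8, -0.3, -0.2]
gripper_width: 0.0
finger_force: 0.0
drawer [  -5.9 -215.6] 250.6
2.1 [ 505.8 -199.   250.6] [180.    0.   99.9] [ 35.8  27.4 -24.9  98.9  13.5  56.6  15.8] [ 0.8 -0.3 -0.2] 0.040424497175756705 0.0
row [7.53 7.51 0.07] [0.001 0.    0.003]
row [ 7.54  7.5  12.07] [0.001 0.    0.003]
```

```bash
python3 -m creep '4 4 0 0 0 0 1;7.5 7.5 0 0 0 0 1;7.5 7.5 3 0 0 0 1;7.5 7.5 6 0 0 0 1;7.5 7.5 9 0 0 0 1;7.5 7.5 12 0 0 0 1;7.5 7.5 12 0 0 0 1;7.5 7.5 12 0 0 0 1'; python3 - <<'E'
from h import *
where()
ims=[]
for n,(x0,y0,x1,y1) in {'top':(220,135,420,285),'scene':(230,140,410,275)}.items():
    c=imaging.camera(n); save(c,n+'1'); ims.append(cv2.resize(c['image'][y0:y1,x0:x1],(400,300),interpolation=cv2.INTER_CUBIC))
cv2.imwrite('pics/m1.png',np.hstack(ims))
E
```

```text
clock: 2.9
tool_pos: [566.4, -113.8, 130.7]
eef_rot: [180.0, -0.0, 99.7]
ft_force: [-0.0, -0.3, 0.5]
gripper_width: -0.1
finger_force: 0.0
drawer [  68.3 -141.8] 130.7
2.9 [ 566.4 -113.8  130.7] [180.   -0.   99.7] [ 22.7  38.4 -21.6 101.1  19.1  44.2   1.2] [-0.  -0.3  0.5] -0.08154729892133339 0.0
```

View pics/m1.png

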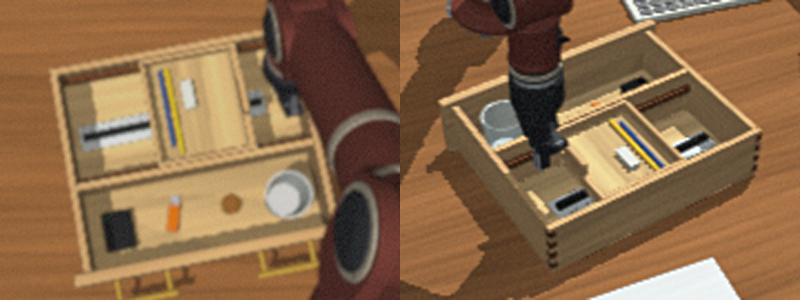

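The mosaic shows the shut fingers in the bay right of the tab, with the tips at about (540,160) in the right half and nothing touched. Next I'll lower and push.

```bash
python3 -m creep '0 0 1.2 0 0 0 1;0 0 2.4 0 0 0 1;1 0 2.4 0 0 0 1;2 0 2.4 0 0 0 1;3 0 2.4 0 0 0 1;4 0 2.4 0 0 0 1;5 0 2.4 0 0 0 1;6 0 2.4 0 0 0 1;7 0 2.4 0 0 0 1' && python3 -m creep '1 0 0 0 0 0 1;2 0 0 0 0 0 1;3 0 0 0 0 0 1;4 0 0 0 0 0 1;5 0 0 0 0 0 1;6 0 0 0 0 0 1;7 0 0 0 0 0 1;7.5 0 0 0 0 0 1;8 0 0 0 0 0 1'; python3 -c "
from h import *
where()"
```

```text
clock: 3.9
tool_pos: [554.6, -44.6, 106.7]
eef_rot: [179.9, 0.1, 99.7]
ft_force: [0.9, -2.7, -0.4]
gripper_width: 0.2
finger_force: 1.3
clock: 4.8
tool_pos: [540.6, 34.7, 106.3]
eef_rot: [-180.0, -0.0, 99.8]
ft_force: [0.0, -2.2, 1.9]
gripper_width: -0.2
finger_force: 1.1
drawer [67.9  8.9] 106.3
4.8 [540.6  34.7 106.3] [-180.    -0.    99.8] [  6.4  37.7 -19.2 108.   19.3  37.4 -14.7] [ 0.  -2.2  1.9] -0.1967232235792892 1.1340271448716521
```

Pushing steadily at about 2 N. I'll cover the last 10 mm or so slowly.

```bash
python3 -m creep '0.2 0 0 0 0 0 1;0.4 0 0 0 0 0 1;0.6 0 0 0 0 0 1;0.6 0 0 0 0 0 1' | grep -E 'pos|ft'; python3 -m creep '0.2 0 0 0 0 0 1;0.4 0 0 0 0 0 1;0.4 0 0 0 0 0 1'| grep -E 'pos|ft';python3 -c "
from h import *
where()"
```

```text
tool_pos: [539.5, 40.2, 106.2]
ft_force: [-0.1, -1.6, 0.7]
tool_pos: [538.8, 44.3, 106.2]
ft_force: [1.1, -1.3, -0.1]
drawer [67.7 18.8] 106.2
5.5 [538.8  44.3 106.2] [-180.    -0.    99.8] [  5.4  37.7 -19.1 108.2  19.2  37.3 -15.7] [ 1.1 -1.3 -0.1] 0.3339626389484895 0.637574689462781
```

```bash
for k in 1 2; do python3 -m creep '0.15 0 0 0 0 0 1;0.3 0 0 0 0 0 1;0.3 0 0 0 0 0 1' | grep -E 'pos|ft'; done
```

```text
tool_pos: [538.4, 46.3, 106.2]
ft_force: [0.2, -3.3, -1.5]
tool_pos: [538.3, 46.3, 106.2]
ft_force: [2.2, -7.8, -0.3]
```

```bash
python3 -m creep '0.2 0 0 0 0 0 1;0.4 0 0 0 0 0 1;0.4 0 0 0 0 0 1' | grep -E 'pos|ft'; python3 -c "
from h import *
where()"
```

```text
tool_pos: [538.3, 46.4, 106.3]
ft_force: [2.2, -13.0, 1.1]
drawer [67.6 20.9] 106.3
6.4 [538.3  46.4 106.3] [-179.9    0.6   99.4] [  4.4  37.6 -18.5 108.2  19.5  37.4 -16.7] [  2.2 -13.    1.1] -0.01662369760178996 6.718677654862404
```

```bash
python3 -m creep '-2 0 0 0 0 0 1;-5 0 0 0 0 0 1;-8 0 -3 0 0 0 0.5;-11 0 -6 0 0 0 0;-14 0 -9 0 0 0 0;-14 0 -10 0 0 0 0;-14 0 -10 0 0 0 0' | grep -E 'pos|ft|width'; python3 - <<'E'
from h import *
where()
c=imaging.camera('scene'); save(c,'scene2'); x0,y0=230,150
cv2.imwrite('pics/s2.png',cv2.resize(c['image'][y0:y0+120,x0:x0+160],(800,600),interpolation=cv2.INTER_CUBIC))
c=imaging.camera('top'); save(c,'top2')
E
```

```text
tool_pos: [561.8, -83.2, 207.8]
ft_force: [0.1, 1.2, -0.2]
gripper_width: 42.9
drawer [  68.9 -110.8] 207.8
7.1 [561.8 -83.2 207.8] [ 1.798e+02 -1.000e-01  9.970e+01] [ 21.5  32.1 -23.8  98.4  15.5  52.6   1.2] [ 0.1  1.2 -0.2] 42.9310951226257 0.0
```

View pics/s2.png

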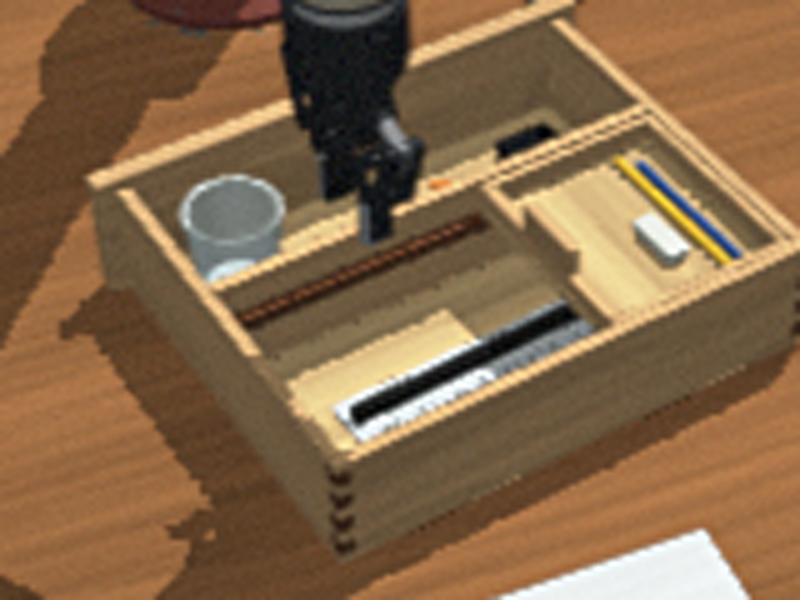

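The scene crop shows the small drawer against its left stop and the ruler free end at about (348,422). Its rib runs from (357,410) to (572,312), and the fingers are above at (375,235).

```bash
python3 - <<'E'
from h import *
c=imaging.camera('scene'); S2=lambda u,v:(230+u/5,150+v/5)
for n,u,v,z in(('ribEnd',354,411,24),('ribTill',568,311,24),('plateFar',336,408,14),('plateNear',362,440,14)):
    w=atz(c,*S2(u,v),z); print(n,w.round(1),D(p,w).round(1))
print('tip proj',proj(c,np.array(env.state()['tool_pos'])+[0,0,-19]), S2(378,235))
for d in((-146,205,103),(164,-190,95),(164,190,95)):print(d,(np.array(proj(c,W(p,d)))-[230,150])*5)
t=imaging.camera('top')
for q in('ruler','ruler_free_end'):
  for k in(c,t): print(q,[(D(p,np.array(d['position'])).round(0),np.round(d['position'],0),round(d['score'],2)) for d in models.boxes_of(k,q)[:2]])
E
```

```text
ribEnd [570.1 -94.7  24. ] [  75.2 -123.6]
ribTill [538.7  79.6  24. ] [73.7 53.5]
plateFar [ 553.8 -102.1   14. ] [  57.8 -128.1]
plateNear [588.4 -96.2  14. ] [  92.9 -128.1]
tip proj (np.float64(301.5213930019959), np.float64(193.79499292360353)) (305.6, 197.0)
(-146, 205, 103) [571.47587535  -1.43270169]
(164, -190, 95) [329.23076418 463.64352452]
(164, 190, 95) [808.65950511 239.38704322]
ruler [(array([ 83., -40.]), array([564., -10.,   8.]), 0.63), (array([209., 370.]), array([618., 415.,  37.]), 0.34)]
ruler [(array([ 69., -42.]), array([550., -15.,  18.]), 0.8), (array([  43., -484.]), array([ 600., -455.,   38.]), 0.27)]
ruler_free_end [(array([ 77., -38.]), array([557., -10.,  13.]), 0.69)]
ruler_free_end [(array([ 69., -44.]), array([551., -17.,  14.]), 0.93)]
```

```bash
python3 -c "
from h import *
tgt((70,-90,40))"; python3 -m creep '2 0 4 0 0 0 0.3;2 0 8 0 0 0 0.3;2 0 11 0 0 0 0.3;2 0 14 0 0 0 0.3;2 0 15.5 0 0 0 0.3;2 0 16.5 0 0 0 0.3;2 0 16.5 0 0 0 0.3;2 0 16.5 0 0 0 0.3'; python3 - <<'E'
from h import *
where()
c=imaging.camera('scene'); save(c,'scene3'); x0,y0=270,190
a=cv2.resize(c['image'][y0:y0+60,x0:x0+80],(800,600),interpolation=cv2.INTER_CUBIC)
cv2.imwrite('pics/s3.png',a)
E
```

```text
row [ 2.06  0.25 16.55] [-0.002 -0.001  0.002]
clock: 8.3
tool_pos: [558.2, -64.3, 41.8]
eef_rot: [179.9, 0.0, 99.8]
ft_force: [-0.4, -1.2, -0.0]
gripper_width: 29.9
finger_force: 0.0
drawer [ 68.6 -91.6] 41.8
8.3 [558.2 -64.3  41.8] [179.9   0.   99.8] [ 15.1  44.7 -17.1 106.8  23.1  31.8  -7.4] [-0.4 -1.2 -0. ] 29.91077060252949 0.0
```

View pics/s3.png

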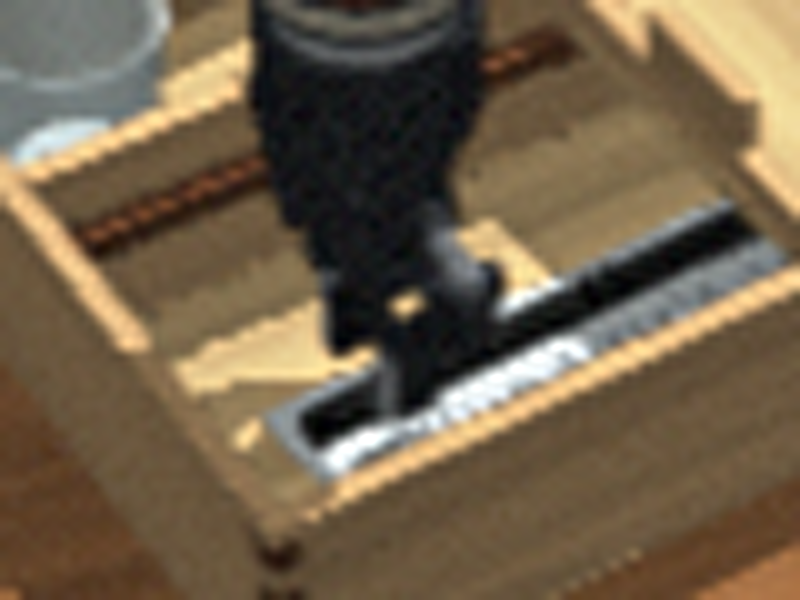

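The crop shows the fingers straddling the rib, with the near tip at (390,410) and the far tip at (345,350). Their midpoint is about 5 mm robot-side of the rib centreline, so I'll shift +4 mm in tool y, lower and close gently.

```bash
python3 -m creep '0 0.4 0 0 0 0 0.3;0 0.4 0.3 0 0 0 0.3;0 0.4 0.6 0 0 0 0.3;0 0.4 0.6 0 0 0 0.3' | grep -E 'pos|ft|width'; python3 -m creep '0 0 0 0 0 0 0.5;0 0 0 0 0 0 0.7;0 0 0 0 0 0 0.8;0 0 0 0 0 0 0.9;0 0 0 0 0 0 1;0 0 0 0 0 0 1;0 0 0 0 0 0 1' 25; python3 -c "
from h import *
where()"
```

```text
tool_pos: [561.3, -63.9, 35.0]
ft_force: [-0.6, 0.2, -0.5]
gripper_width: 30.0
clock: 9.45
tool_pos: [561.7, -63.8, 35.4]
eef_rot: [180.0, -0.0, 99.7]
ft_force: [0.3, -0.8, 1.2]
gripper_width: 11.3
finger_force: 26.6
drawer [ 72.  -91.7] 35.4
9.45 [561.7 -63.8  35.4] [180.   -0.   99.7] [ 14.8  45.5 -16.9 106.4  23.3  31.5  -7.5] [ 0.3 -0.8  1.2] 11.26228324847828 26.55416250228882
```

```bash
python3 -m creep '0 0 0 0 0 0 1;0 0 0 0 0 0 1;0 0 0 0 0 0 1' 90 | grep -E 'ft|width|finger'; python3 - <<'E'
import numpy as np
for d in (2,4,6,8,10,12,13.5,15):
    t=np.radians(d); y=259.7*(1-np.cos(t))+25.4*np.sin(t); z=25.4*(np.cos(t)-1)+259.7*np.sin(t)+2
    print(round(y/10,2),round(-z/10,2),round(-t,3))
E
```

```text
ft_force: [-0.9, 0.3, 5.3]
gripper_width: 8.9
finger_force: 89.9
0.1 -1.1 -0.035
0.24 -2.01 -0.07
0.41 -2.9 -0.105
0.61 -3.79 -0.14
0.84 -4.67 -0.175
1.1 -5.54 -0.209
1.31 -6.19 -0.236
1.54 -6.83 -0.262
```

```bash
python3 -m creep '0.05 0 -0.6 0 -0.017 0 1;0.1 0 -1.1 0 -0.035 0 1;0.24 0 -2 0 -0.07 0 1;0.41 0 -2.9 0 -0.105 0 1;0.61 0 -3.8 0 -0.14 0 1;0.84 0 -4.67 0 -0.175 0 1;1.1 0 -5.54 0 -0.209 0 1;1.31 0 -6.2 0 -0.236 0 1;1.54 0 -6.83 0 -0.262 0 1;1.54 0 -6.83 0 -0.262 0 1'; python3 - <<'E'
from h import *
where()
c=imaging.camera('scene'); save(c,'scene4'); x0,y0=250,150
cv2.imwrite('pics/s4.png',cv2.resize(c['image'][y0:y0+105,x0:x0+140],(800,600),interpolation=cv2.INTER_CUBIC))
E
```

```text
clock: 10.75
tool_pos: [559.4, -46.3, 104.3]
eef_rot: [179.9, 15.0, 99.9]
ft_force: [-0.7, 0.0, -0.1]
gripper_width: 8.7
finger_force: 89.2
drawer [ 72.8 -74.1] 104.3
10.75 [559.4 -46.3 104.3] [179.9  15.   99.9] [ -1.9  38.   -4.8 108.   30.7  37.  -21. ] [-0.7  0.  -0.1] 8.6512582113499 89.24786567687988
```

View pics/s4.png

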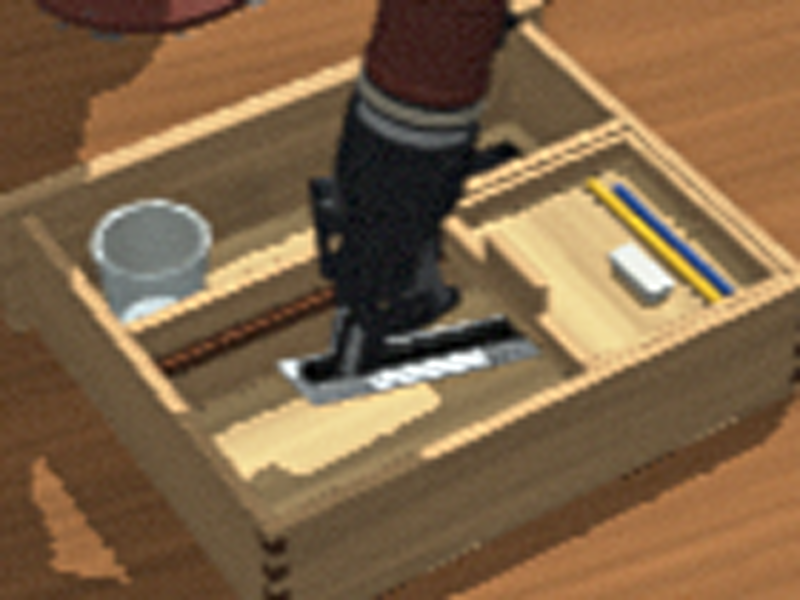

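The crop shows the ruler gripped with its free end raised at (290,375) and its hidden end still under the small drawer, which hasn't moved. The wrist force is about zero. Next I'll draw along the ruler's axis.

```bash
python3 -m creep '-1 0 0 0 0 0 1;-2 0 0 0 0 0 1;-3 0 0 0 0 0 1;-4 0 0 0 0 0 1;-5 0 0 0 0 0 1;-6 0 0 0 0 0 1;-7 0 0 0 0 0 1;-7 0 0 0 0 0 1'|grep -E 'pos|rot|ft|width' && python3 -m creep '-1 0 -0.1 0 0 0 1;-2 0 -0.2 0 0 0 1;-3 0 -0.3 0 0 0 1;-4 0 -0.4 0 0 0 1;-5 0 -0.5 0 0 0 1;-6 0 -0.6 0 0 0 1;-7 0 -0.7 0 0 0 1;-8 0 -0.8 0 0 0 1;-9 0 -0.9 0 0 0 1;-9 0 -0.9 0 0 0 1'; python3 - <<'E'
from h import *
where()
c=imaging.camera('scene'); save(c,'scene5'); x0,y0=220,130
cv2.imwrite('pics/s5.png',cv2.resize(c['image'][y0:y0+135,x0:x0+180],(800,600),interpolation=cv2.INTER_CUBIC))
E
```

```text
tool_pos: [570.6, -117.8, 122.3]
eef_rot: [180.0, 15.1, 99.5]
ft_force: [0.1, -0.4, -1.9]
gripper_width: 8.5
clock: 12.6
tool_pos: [584.9, -201.2, 154.4]
eef_rot: [179.9, 15.1, 99.6]
ft_force: [-0.4, -0.5, -1.1]
gripper_width: 8.8
finger_force: 89.2
drawer [  71.7 -231. ] 154.4
12.6 [ 584.9 -201.2  154.4] [179.9  15.1  99.6] [15.5 36.6 -8.  99.3 28.6 43.  -2.1] [-0.4 -0.5 -1.1] 8.78952675720932 89.23741221427917
```

View pics/s5.png

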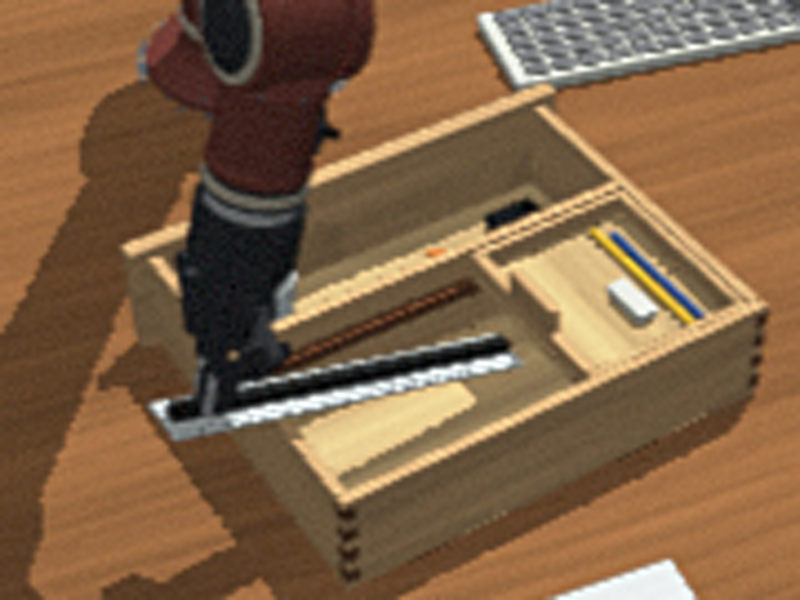

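The crop shows the ruler fully out from under the small drawer: hidden end at (515,355), small drawer still at its stop. Next I'll lift straight up and then level it.

```bash
python3 -m creep '-0.5 0 -1.9 0 0 0 1;-1 0 -3.9 0 0 0 1;-1.5 0 -5.8 0 0 0 1;-2 0 -7.7 0 0 0 1;-2.6 0 -9.7 0 0 0 1;-3.1 0 -11.6 0 0 0 1;-3.4 0 -12.6 0 0 0 1;-3.4 0 -12.6 0 0 0 1'|grep -E 'pos|rot|ft|width' && python3 -m creep '0 0 0 0 0.03 0 1;0 0 0 0 0.07 0 1;0 0 0 0 0.11 0 1;0 0 0 0 0.15 0 1;0 0 0 0 0.19 0 1;0 0 0 0 0.23 0 1;0 0 0 0 0.262 0 1;0 0 0 0 0.262 0 1;0 0 0 0 0.262 0 1'; python3 - <<'E'
from h import *
where()
ims=[]
for n,(x0,y0,x1,y1) in {'top':(200,120,440,300),'scene':(170,70,430,265)}.items():
    c=imaging.camera(n); save(c,n+'6'); ims.append(cv2.resize(c['image'][y0:y1,x0:x1],(400,300) if n=='top' else (400,300),interpolation=cv2.INTER_CUBIC))
cv2.imwrite('pics/m6.png',np.hstack(ims))
E
```

```text
tool_pos: [585.6, -198.4, 285.7]
eef_rot: [179.8, 15.1, 99.7]
ft_force: [0.8, -0.4, -1.0]
gripper_width: 8.8
clock: 14.35
tool_pos: [584.5, -198.9, 283.5]
eef_rot: [-179.9, -0.0, 99.7]
ft_force: [0.3, 0.8, -0.7]
gripper_width: 9.0
finger_force: 89.2
drawer [  71.7 -228.7] 283.5
14.35 [ 584.5 -198.9  283.5] [-179.9   -0.    99.7] [ 27.2  31.6 -17.6  84.2   9.9  65.9  17.7] [ 0.3  0.8 -0.7] 9.043483455070685 89.24371361732483
```

View pics/m6.png

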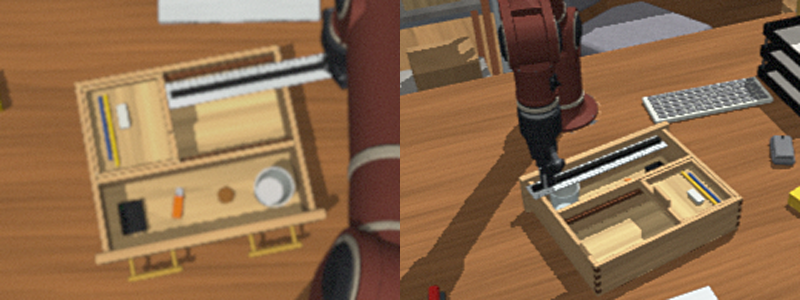

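The top half shows the front-bay things where they were and the small drawer at its left stop. The scene half shows the ruler held above the rim, from about (533,190) to (665,145). I'll check that it's level against the projection.

```bash
python3 - <<'E'
from h import *
c=imaging.camera('scene'); s=env.state(); d=D(p,s['tool_pos'])
for a in (-1.5,0,1.5,3):
    o=[]
    for dy in(-37,253):
        q=W(p,(d[0],d[1]+dy*np.cos(np.radians(a)),s['tool_pos'][2]-11-dy*np.sin(np.radians(a)))); u,v=proj(c,q); o+= [(round((u-170)*400/260+400),round((v-70)*300/195))]
    print(a,o)
cv2.imwrite('pics/s7.png',cv2.resize(c['image'][145:205,240:360],(800,400),interpolation=cv2.INTER_CUBIC))
g=c['image'].max(axis=2)
E
```

```text
-1.5 [(530, 188), (659, 134)]
0 [(530, 187), (659, 136)]
1.5 [(530, 187), (658, 139)]
3 [(530, 187), (658, 142)]
```

View pics/s7.png

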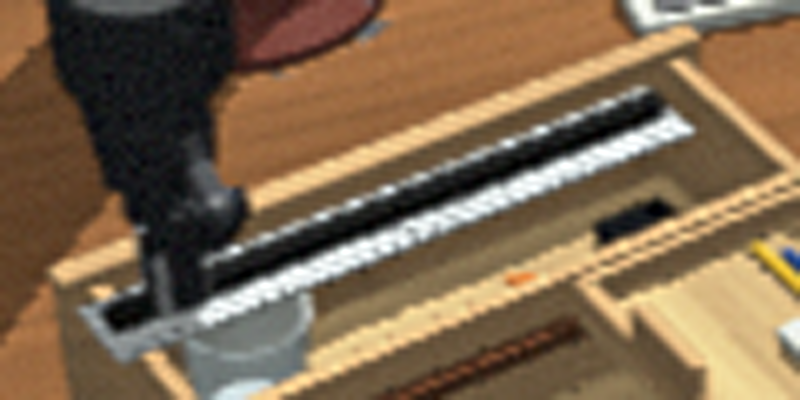

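The rib runs from (112,318) to (655,100), a slope of 0.40. A level ruler projects to 0.395, so it is level within about 1°.

```bash
python3 -c "
from bench import env
print(env.hand_in())"
```

```text
the job is handed in; nothing more can be done
None
```

I slid the small drawer to its left stop and drew the ruler out. The arm still grips it, level within about 1° and roughly 16 cm above the rim, with nothing else seen to move. The job is handed in at about 14.5 s on the robot clock; no verdict was returned.

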